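# Change the tube block of the dry-bath heater

### The arm

A 6-joint arm with a two-finger parallel gripper is mounted at the origin on a cart in front of the work surface, level with it; the furniture and walls round the work are solid. World frame = base frame: x ahead of the robot, y to its left, z up, the work surface at z = 0. Lengths are in mm, angles in rad, forces in N, time in s.
With the tool pointing down it reaches from about 275 to 1000 mm from the base axis. Payload 8.4 kg.
Tool frame: the origin (TCP) lies midway between the tips of the shut fingers; the grasp point (between the pads) lies 19 mm behind it; z points along the fingers, y is the line along which they close (so a half turn about z gives the same grasp; the last joint's range is limited). The gripper opens to 85 mm and grips with 20 to 120 N. Pads are 22 mm wide; open, the fingers measure 114 mm over their backs; the gripper's body (76 mm by 85 mm) begins 54 mm behind the grasp point. The pads swing forward as they close: fully open they stand 13 mm farther back than shut.
Start: joints at [-1.119, 0.353, 1.633, -0, 1.155, -0.002], TCP at [273.989, -561.745, 231.281] pointing down, gripper open.
Joint ranges: [-2.63, 2.63], [-0.92, 2.1], [0.06, 2.66], [-1.3, 4.44], [0, 2.69], [-3.02, 3.02]. Speed limits (rad/s): [2.22, 2.22, 2.79, 3.14, 3.14, 3.14].

### API

Orientations are given as [roll, pitch, yaw] about the fixed x, y, z axes, in that order (R = Rz(yaw) Ry(pitch) Rx(roll)).
In Python, from rig import telemetry, optics, r gives the robot as it stands.
- The arm moves only by the tool play_rows, never from a script. Its arguments are lists of equal length, an entry for each row: "dp": the shift along the tool's x, y, z in units of 40 mm (1.0 is 40 mm), a list of three; "rot": the turn, a rotation vector about the tool's x, y, z in units of 6 degrees (1.0 is 6 degrees), a list of three. In form: {"dp": [[tx, ty, tz], ...], "rot": [[ax, ay, az], ...]}. A call has 1 to 5 rows; each row is the pose to reach, as a shift and turn from the pose commanded when the call began, along the tool's axes at that moment; what a row does not reach only later rows make up. A row lasts 1/12 s, in which the tool goes at most 41.7 mm and 7.16 degrees, less where a joint would pass 70% of its speed; a pose out of reach is approached as far as the arm can. A call with a gripper value outside its range is refused whole. "fingers" is the opening, from 0 (shut) to 1 (fully open), set as the call begins (left out, the last holds). The fingers move at their own pace and stop on an object; "grip_force" is the grip in N (left out, the last holds). Time passes only in rows, so rows that repeat a pose let the fingers close. It gives the time, the measured TCP pose, the force, the opening and the grip force at its end, in the units of the state.
- telemetry.sense(): the state, without advancing time (a new reading comes with each control period).
- optics.grab_frame(name): name is "scene" or "side" or "wrist"; returns a dict with "color" (480x640x3 uint8, red, green, blue), "mtx" (3x3 intrinsics, pixels), "R" (3x3) and "t" (3): a world point X has camera coordinates R X + t; the wrist camera has in their place "mount" (4x4, takes a point from camera to tool coordinates, whose origin is the TCP and whose axes are the flange's). Camera axes: x right, y down, z forward; pixel columns grow to the right and rows downward; lengths in mm; the calibration is good to about 2 mm. A picture is of the moment at which its call begins: read the wrist's pose just before it. There is no depth.
- r.sign_off(): hands the job in; it is judged then, once.
The state is a dict: "clock": time; "qpos": joint angles; "qvel": joint speeds; "joint_efforts": joint torques, N m; "eef_pos": TCP position; "tcp_rot": TCP orientation; "contact_force": force on the tool from outside, world axes, zero at the start; "wrist_torque": the same for the moment, N m; "opening": opening from 0.0 (shut) to 1.0 (fully open); "grasp_force": force on a finger pad.
Only numpy, scipy, OpenCV 4.12 (cv2) and the standard library are available. Lean on these libraries where they do the work, as an engineer would, in place of code of your own. Each camera call takes 0.05 s, during which the arm holds its last target. There are 200 camera calls.

### The job

Change the metal block in the small white bench heater: swing its locking lever fully open, lift the used block out by its fin and set it upright in the middle of the round wooden rest. Then lower the fresh block from the worktop into the pocket until it sits fully home, and swing the lever fully shut over it. Do not drop the blocks or disturb the things standing about.

Things in the scene. Friction and masses are not known exactly. Their poses are not given: they have to be found in the camera images.
- bath: white bench heater, fixed, 120 mm along its x, 150 mm along its y, 60 mm tall; origin under its centre, its dark display on the front (-x) face. In its top a rectangular pocket, 63 mm along x by 93 mm along y, 30 mm deep, centred on the origin, mouth at 60 mm. A seated block stands 15 mm proud of the mouth, its fin top 109 mm above the worktop.
- pocket (a point): centre of the pocket's floor, 30 mm above the heater's origin; same axes as the heater. A seated block's origin coincides with it.
- lever_hinge (a point): point on the lever's upright pivot axis, on the heater's top at its rear right: 47 mm behind (+x) and 34 mm to the right (-y) of the pocket centre in the heater's frame, 60 mm above the worktop
- lever (a joint): lever angle about its upright pivot, rad: 0 = shut (points to the heater's front, -x, across the right end of the block, 3 mm above it), grows as the knob swings out to the heater's right (-y), counterclockwise from above; 1.7 = open stop; clear of the pocket above 1.4. Starts nearly shut. Light friction (1 N at the knob), stays where left, no spring or catch.
- lever_knob (a point): middle of the black upright round knob on the lever's free end: 18 mm across, 88 to 128 mm above the worktop (this point at 108), 125 mm from the pivot. The flat steel bar under it is 14 mm wide, 78 to 88 mm above the worktop. The knob is fixed to the lever; being round it can turn in a pinch.
- used_block: used block, starts in the pocket under the lever; ten 9 mm wells in two rows; aluminium, 60 mm (x) by 90 mm (y), 45 mm tall, 0.25 to 0.6 kg. Upright steel lifting fin in the middle of its top: 12 mm thick (x), 40 mm long (y), 34 mm high; pinch it across the 12 mm, fingertips just above the block top. Origin: centre of the underside. Alike when turned half a turn.
- fresh_block: fresh block, starts on the worktop left or right of the heater; four 16 mm wells; aluminium, 60 mm (x) by 90 mm (y), 45 mm tall, 0.25 to 0.6 kg. Upright steel lifting fin in the middle of its top: 12 mm thick (x), 40 mm long (y), 34 mm high; pinch it across the 12 mm, fingertips just above the block top. Origin: centre of the underside. Alike when turned half a turn.
- rest: round wooden rest, a disc 136 mm across and 16 mm thick lying fixed on the worktop on the other side of the heater from the fresh block; origin under its centre
- small_beaker: small clear beaker, 57 x 64 mm, 70 mm tall, behind the heater; origin under its centre; a bystander, leave alone
- wash_bottle: white squeeze bottle with a bent spout, 97 x 72 mm, 232 mm tall, behind the heater; origin under its centre; a bystander, leave alone
- bench_timer: flat bench timer with three keys, 58 x 66 x 14 mm, near the front edge of the worktop; origin under its centre; a bystander, leave alone
- rubber_bulb: pear-shaped rubber bulb, 55 mm wide, 92 mm tall, behind the heater to the left; origin under its centre; a bystander, leave alone
There are look-alikes about, which are no part of the job. Leave any purple look-alike of the fresh_block alone.

How it is judged (in metres and radians):
On the way, in this order (a step that is already met when the one before it is completed fails the run):
1. the lever is swung open, past 1.35 rad, with the used block still in its pocket (value of joint lever above 1.35 rad and horizontal distance between used_block and pocket below 0.005 m and z of used_block in the frame of pocket below 0.004 m and angle between the y axis of used_block and the y axis of bath, either way round below 0.1 rad and angle between used_block's own z axis and vertical below 0.06 rad), for 0.1 s.
2. the used block stands on the wooden rest, let go (horizontal distance between used_block and rest below 0.035 m and z of used_block in the frame of rest between 0.012 and 0.02 m and angle between used_block's own z axis and vertical below 0.06 rad and contact force between the fingers and used_block below 0.3 N), for 0.2 s.
3. the fresh block sits home in the pocket with the lever still open (horizontal distance between fresh_block and pocket below 0.005 m and z of fresh_block in the frame of pocket below 0.004 m and angle between the y axis of fresh_block and the y axis of bath, either way round below 0.1 rad and angle between fresh_block's own z axis and vertical below 0.06 rad and value of joint lever above 1 rad), for 0.2 s.
At the end, for the whole second after the job is handed in: Fresh block home in the pocket (within 5 mm of its centre, under 4 mm off its floor, square within 0.1 rad, upright within 0.06 rad); lever shut (below 0.1 rad); used block upright (0.06 rad) on the rest, within 35 mm of its centre; all at rest (horizontal distance between fresh_block and pocket below 0.005 m and z of fresh_block in the frame of pocket below 0.004 m and angle between the y axis of fresh_block and the y axis of bath, either way round below 0.1 rad and angle between each of fresh_block, used_block's own z axis and vertical below 0.06 rad and horizontal distance between used_block and rest below 0.035 m and z of used_block in the frame of rest between 0.012 and 0.02 m and value of joint lever below 0.1 rad and linear speed of each of fresh_block, used_block below 0.02 m/s and velocity of joint lever between -0.05 and 0.05 rad/s); the robot touches nothing.
It fails at once if a block is dropped: it moves faster than 0.5 m/s (used_block) with no finger on it (contact force between the fingers and used_block below 0.3 N and linear speed of used_block above 0.5 m/s).
It fails at once if a block is dropped: it moves faster than 0.5 m/s (fresh_block) with no finger on it (contact force between the fingers and fresh_block below 0.3 N and linear speed of fresh_block above 0.5 m/s).
It fails at once if a bystander (beaker, wash bottle, timer, rubber bulb) is shifted by more than 20 mm or tipped (distance of any of small_beaker, wash_bottle, bench_timer, rubber_bulb from where it was at the start of the episode above 0.02 m or angle between any of small_beaker, wash_bottle, bench_timer, rubber_bulb's own z axis and vertical above 0.3 rad).
It also fails if it takes over 72 s, if anything falls off the work surface, if the arm or the gripper's body presses on something with over 40 N, if the wrist force passes 120 N, or if a joint passes its speed limit or range.

## Working session

There is one attempt and no reset: what is moved stays moved. The work goes in short steps, Python scripts to look and compute and a tool call to move; the robot and the scene stay as the last step left them, time stands still between calls to the robot, and variables do not carry over. Pictures are saved under pics/ and viewed, at most 10 in all, crops included, and the job is handed in when it is done.

Besides the shell and the picture viewer there is one more tool, called after ">>>" by a JSON object that holds its "name" and its "arguments", one argument or row to a line. play_rows: Moves the arm, as the interface text tells. Its arguments: {"type":"object","properties":{"dp":{"type":"array"},"rot":{"type":"array"},"fingers":{"type":"number"},"grip_force":{"type":"number"}},"required":["dp","rot"]}

```bash
mkdir -p pics; ls
python3 - <<'E'
from rig import telemetry, optics, r
import cv2,pickle
s=telemetry.sense();print(s)
D={}
for n in("scene","side","wrist"):
    f=optics.grab_frame(n);D[n]=f
    cv2.imwrite(f"pics/{n}0.png",f["color"][:,:,::-1])
    print(n,{k:v for k,v in f.items() if k!="color"})
pickle.dump(D,open("d0.pkl","wb"))
E
```

```text
pics
{'clock': 0.0, 'qpos': array([-1.11939155e+00,  3.53620067e-01,  1.63412552e+00, -8.94737940e-07,
        1.15521859e+00, -2.39024766e-03]), 'qvel': array([-0.00065431,  0.00068904, -0.00182693, -0.00185219, -0.00184779,
       -0.00090555]), 'joint_efforts': array([ 5.32018712e-04, -6.05244398e+01, -3.42060435e+01,  4.51926292e-05,
        9.48228640e-03, -5.91211560e-06]), 'eef_pos': array([ 273.7849952 , -561.31314647,  230.58291173]), 'tcp_rot': array([-3.14022113e+00, -2.46020035e-06,  4.53795385e-01]), 'contact_force': array([ 0.56693833, -0.45267317, -0.24022379]), 'wrist_torque': array([0.01213113, 0.00093411, 0.06263056]), 'grasp_force': 0.0, 'opening': 1.000635823074401}
scene {'mtx': array([[536.94091513,   0.        , 320.74986186],
       [  0.        , 536.94091513, 242.14065917],
       [  0.        ,   0.        ,   1.        ]]), 'R': array([[ 0.89511939, -0.44543012,  0.01879598],
       [-0.19171888, -0.42264866, -0.88578326],
       [ 0.40249864,  0.78927822, -0.46371838]]), 't': array([-512.39463778,  205.57243789, 1150.38774834])}
side {'mtx': array([[492.4
[... 171 characters left out ...]
12121155,  0.00458318],
       [-0.0638146 , -0.55397223, -0.83008582],
       [ 0.10315494,  0.82366409, -0.55761683]]), 't': array([-578.34373049,  128.48038688, 1098.10926819])}
wrist {'mtx': array([[393.85958159,   0.        , 316.7006789 ],
       [  0.        , 393.85958159, 237.1623128 ],
       [  0.        ,   0.        ,   1.        ]]), 'mount': array([[-1.65507192e-03, -9.55103301e-01, -2.96268367e-01,
         7.52509863e+01],
       [ 9.99998480e-01, -1.74304759e-03,  3.28118058e-05,
        -1.20120311e+00],
       [-5.47748528e-04, -2.96267863e-01,  9.55104734e-01,
        -1.42844493e+02],
       [ 0.00000000e+00,  0.00000000e+00,  0.00000000e+00,
         1.00000000e+00]])}
```

View pics/scene0.png

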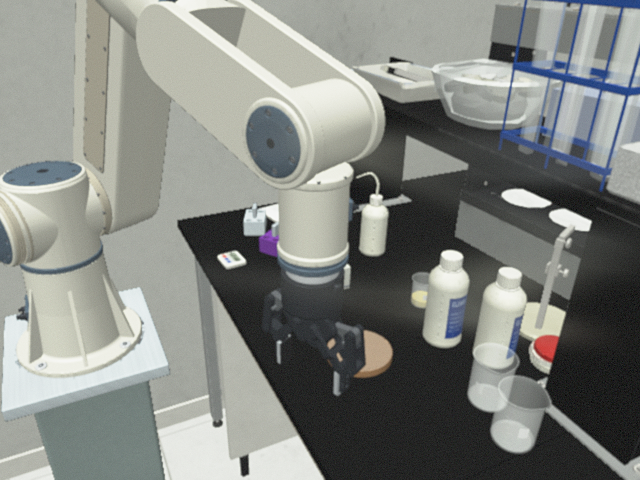

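View pics/side0.png

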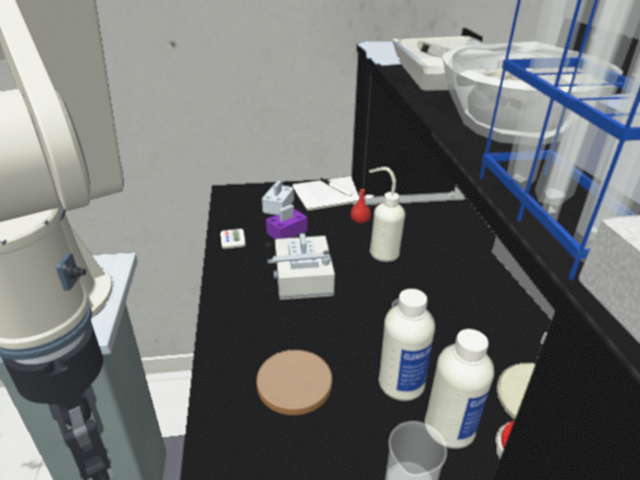

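```bash
cat > h.py <<'E'
import numpy as np, cv2, pickle
from scipy.spatial.transform import Rotation as Ro
def Rm(rpy): return Ro.from_euler('xyz',rpy).as_matrix()
def cam(f,s=None):
    if 'R' in f: return f['mtx'],np.array(f['R']),np.array(f['t'])
    T=np.eye(4);T[:3,:3]=Rm(s['tcp_rot']);T[:3,3]=s['eef_pos']
    W=np.linalg.inv(T@f['mount']);return f['mtx'],W[:3,:3],W[:3,3]
def bp(c,uv,z):
    K,R,t=c;d=R.T@np.linalg.solve(K,[uv[0],uv[1],1]);o=-R.T@t
    return o+d*(z-o[2])/d[2]
def pj(c,X):
    K,R,t=c;p=K@(R@np.asarray(X,float)+t);return p[:2]/p[2]
E
python3 - <<'E'
from h import *
D=pickle.load(open('d0.pkl','rb'));f=D['side'];c=cam(f)
a=f['color'][165:315,205:405,::-1]
cv2.imwrite('pics/crop1.png',cv2.resize(a,None,fx=4,fy=4,interpolation=cv2.INTER_CUBIC))
for n,uv,z in[('rest',(294,378),16),('heater topc',(304,258),60),('purple',(287,220),45),('fresh',(278,196),45),('timer',(233,238),10),('bottle',(386,255),0),('bulb',(361,218),0),('beaker scene',None,0)]:
    print(n,(bp(c,uv,z) if uv else bp(cam(D['scene']),(421,300),0)).round(0))
E
```

```text
rest [ 510. -304.   16.]
heater topc [560.  -0.  60.]
purple [536. 193.  45.]
fresh [520. 325.  45.]
timer [393. 177.  10.]
bottle [774.  71.   0.]
bulb [748. 253.   0.]
beaker scene [ 751. -187.    0.]
```

View pics/crop1.png

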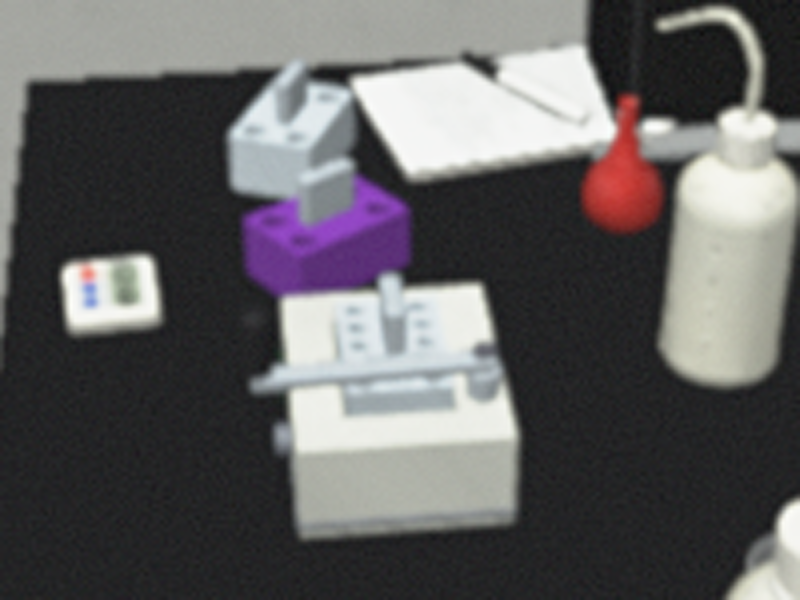

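Candidates: the purple block at side (287,224) with plain fin and purple body is the look-alike. The aluminium one at (277,197), with four big wells, is the fresh block. The crop confirms it. The rest is on the right at (294,378). I'm moving the arm above the heater for a close look.

>>> {"name": "play_rows", "arguments": {
  "dp": [
    [0, 0, -0.6],
    [0, 0, -1.2],
    [0, 0, -1.8],
    [0, 0, -2.4],
    [0, 0, -2.5]
  ],
  "rot": [
    [0, 0, 1.1],
    [0, 0, 2.2],
    [0, 0, 3.3],
    [0, 0, 4.33],
    [0, 0, 4.33]
  ]
}}

```text
clock: 0.57
eef_pos: [274.7, -563.2, 335.6]
tcp_rot: [3.137, -0.002, -0.006]
contact_force: [-0.1, -1.3, 0.8]
opening: 1.001
grasp_force: 0.0
```

>>> {"name": "play_rows", "arguments": {
  "dp": [
    [0.4, -0.7, 0],
    [0.8, -1.4, 0],
    [1.2, -2.1, 0],
    [1.6, -2.8, 0],
    [2, -3.5, 0]
  ],
  "rot": [
    [0, 0, 0],
    [0, 0, 0],
    [0, 0, 0],
    [0, 0, 0],
    [0, 0, 0]
  ]
}}

```text
clock: 0.98
eef_pos: [354.2, -420.2, 330.5]
tcp_rot: [-3.141, 0.001, 0.002]
contact_force: [0.8, -0.3, -0.8]
opening: 0.996
grasp_force: 0.0
```

>>> {"name": "play_rows", "arguments": {
  "dp": [
    [0.4, -0.7, 0],
    [0.8, -1.4, 0],
    [1.2, -2.1, 0],
    [1.6, -2.8, 0],
    [2, -3.5, 0]
  ],
  "rot": [
    [0, 0, 0],
    [0, 0, 0],
    [0, 0, 0],
    [0, 0, 0],
    [0, 0, 0]
  ]
}}

```text
clock: 1.4
eef_pos: [434.1, -280.1, 330.7]
tcp_rot: [-3.141, 0.001, 0.002]
contact_force: [-0.0, 0.5, -0.1]
opening: 1.0
grasp_force: 0.0
```

>>> {"name": "play_rows", "arguments": {
  "dp": [
    [0.4, -0.7, 0],
    [0.8, -1.4, 0],
    [1.2, -2.1, 0],
    [1.6, -2.8, 0],
    [2, -3.5, 0]
  ],
  "rot": [
    [0, 0, 0],
    [0, 0, 0],
    [0, 0, 0],
    [0, 0, 0],
    [0, 0, 0]
  ]
}}

```text
clock: 1.82
eef_pos: [514.1, -140.1, 330.7]
tcp_rot: [-3.141, 0.001, 0.002]
contact_force: [0.1, -0.3, 0.4]
opening: 0.997
grasp_force: 0.0
```

>>> {"name": "play_rows", "arguments": {
  "dp": [
    [0.4, -0.7, 0],
    [0.8, -1.4, 0],
    [1.2, -2.1, 0],
    [1.6, -2.8, 0],
    [1.6, -2.8, 0]
  ],
  "rot": [
    [0, 0, 0],
    [0, 0, 0],
    [0, 0, 0],
    [0, 0, 0],
    [0, 0, 0]
  ]
}}

```text
clock: 2.23
eef_pos: [579.6, -25.3, 330.3]
tcp_rot: [-3.14, -0.0, 0.005]
contact_force: [-1.2, -0.9, 0.2]
opening: 1.001
grasp_force: 0.0
```

Run:
```python
from rig import telemetry, optics, r
from h import *
s=telemetry.sense();f=optics.grab_frame('wrist');pickle.dump((s,f),open('w1.pkl','wb'))
print(s['clock'],s['eef_pos'],s['tcp_rot'],s['contact_force'],s['qpos'])
cv2.imwrite('pics/w1.png',cv2.resize(f['color'][:,:,::-1],(800,600),interpolation=cv2.INTER_CUBIC))
```

```text
2.2333 [579.63151323 -25.29464539 330.31750898] [-3.13957899e+00 -5.83467561e-05  4.89194881e-03] [-1.15944296 -0.87768337  0.17449627] [-0.04738651  0.20400753  1.61319373  0.00207666  1.32443886  1.51801132]
```

View pics/w1.png

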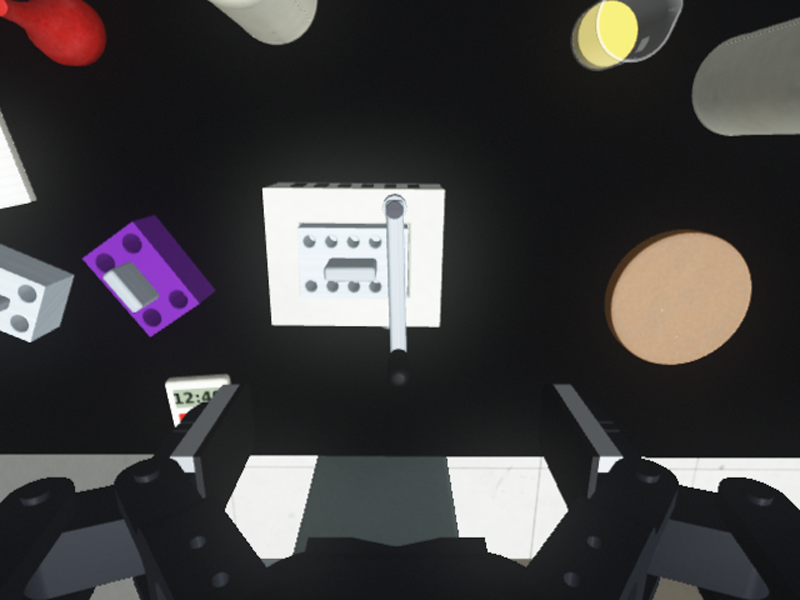

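The wrist view (800x600) shows the heater top with corners (263,188), (444,188), (440,326) and (273,326), and the lever pivot at (396,205). The knob top is at (400,378), the rest is centred near (680,298), and the fresh block is at the left edge at (10,300). The purple look-alike is at (150,275). Next I'll fit the poses.

```bash
cat >> h.py <<'E'
def ortho(f,c,z,x0,x1,y0,y1,s=0.5):
    # row = x decreasing from x1, col = y decreasing from y1
    W=[(x1,y1),(x1,y0),(x0,y0),(x0,y1)]
    src=np.float32([pj(c,(a,b,z)) for a,b in W]);w=(y1-y0)/s;h=(x1-x0)/s
    H=cv2.getPerspectiveTransform(src,np.float32([(0,0),(w,0),(w,h),(0,h)]))
    return cv2.warpPerspective(f['color'],H,(int(w),int(h))),lambda u,v:(x1-v*s,y1-u*s)
def rectfit(mask,back):
    mask=cv2.morphologyEx(mask.astype(np.uint8)*255,cv2.MORPH_CLOSE,np.ones((5,5)))
    n=max(cv2.findContours(mask,cv2.RETR_EXTERNAL,cv2.CHAIN_APPROX_NONE)[0],key=cv2.contourArea)
    P=np.float32([back(u,v) for u,v in n[:,0]])
    (cx,cy),(w,h),a=cv2.minAreaRect(P);return (cx,cy),(w,h),a,P
E
python3 - <<'E'
from h import *
s,f=pickle.load(open('w1.pkl','rb'));c=cam(f,s)
im,b=ortho(f,c,60,440,700,-130,120)
m=im.min(2)>185
print('heater',rectfit(m,b)[:3])
cv2.imwrite('pics/o60.png',im[:,:,::-1])
q=f['color'].astype(int)
im,b=ortho(f,c,16,380,680,-420,-170)
h=im.astype(int);m=(h[...,0]-h[...,2]>35)
(cx,cy),(w,hh),a,P=rectfit(m,b);print('rest',cv2.minEnclosingCircle(P),(cx,cy),(w,hh))
k=1/1.25
for n,u,v,z in[('pivot',396,205,92),('knob',400,378,128),('finc',351,265,109)]:print(n,bp(c,(u*k,v*k),z))
S=pickle.load(open('d0.pkl','rb'))['side'];cs=cam(S)
E
```

```text
heater ((548.3766479492188, 12.081001281738281), (149.9232177734375, 142.2274627685547), 89.5416488647461)
rest ((511.01544189453125, -297.7570495605469), 71.07730865478516) (510.5, -298.0) (140.0, 137.0)
pivot [609.63893005 -23.9062175   92.        ]
knob [481.37031076 -27.4927181  128.        ]
finc [566.40398084  10.09822596 109.        ]
```

View pics/o60.png

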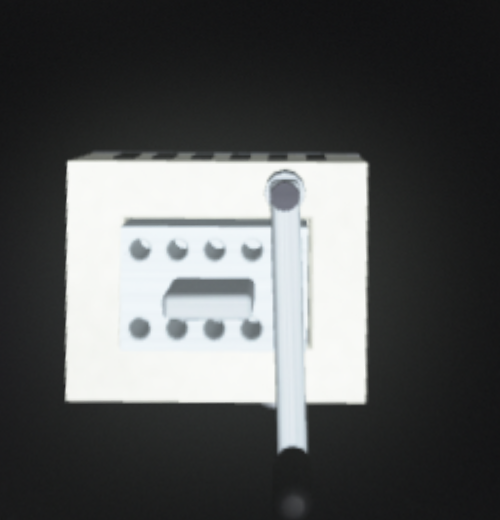

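Heater at about (559, 12) with yaw near -0.007. The pivot is at (606,-22), the knob at (481,-27), and the rest at (511,-298). I'll straddle the knob with the fingers.

>>> {"name": "play_rows", "arguments": {
  "dp": [
    [-0.5, 0, 0.8],
    [-1.0, 0, 1.6],
    [-1.5, 0.05, 2.4],
    [-2.0, 0.05, 3.2],
    [-2.45, 0.05, 4.0]
  ],
  "rot": [
    [0, 0, 0],
    [0, 0, 0],
    [0, 0, 0],
    [0, 0, 0],
    [0, 0, 0]
  ],
  "fingers": 0.6
}}

```text
clock: 2.7
eef_pos: [477.5, -32.6, 169.8]
tcp_rot: [3.141, 0.001, 0.001]
contact_force: [0.6, -0.6, -0.0]
opening: 0.599
grasp_force: 0.0
```

>>> {"name": "play_rows", "arguments": {
  "dp": [
    [0, 0, 0.6],
    [0, 0, 1.2],
    [0, 0, 1.7],
    [0, 0, 1.93],
    [0, 0, 1.93]
  ],
  "rot": [
    [0, 0, 0],
    [0, 0, 0],
    [0, 0, 0],
    [0, 0, 0],
    [0, 0, 0]
  ]
}}

```text
clock: 3.12
eef_pos: [477.8, -32.2, 92.3]
tcp_rot: [-3.141, 0.004, 0.0]
contact_force: [-0.6, -0.3, 0.1]
opening: 0.599
grasp_force: 0.0
```

Run:
```python
from rig import telemetry, optics, r
from h import *
s=telemetry.sense();f=optics.grab_frame('wrist')
print(s['clock'],s['eef_pos'],s['tcp_rot'],s['contact_force'],s['opening'])
cv2.imwrite('pics/w2.png',f['color'][:,:,::-1])
```

```text
3.1167 [477.81224248 -32.24310805  92.2644802 ] [-3.14147142e+00  4.11979893e-03  3.32021947e-04] [-0.61771549 -0.33507144  0.05321158] 0.5989674283656337
```

View pics/w2.png

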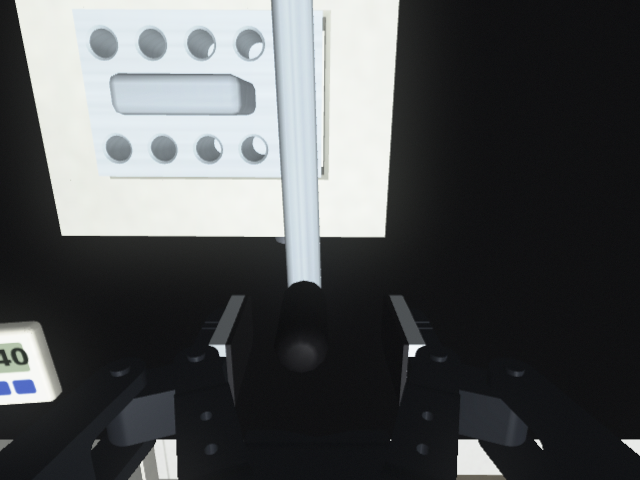

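The knob sits between the pads, with its top at (302,352). Swinging the lever open.

>>> {"name": "play_rows", "arguments": {
  "dp": [
    [0.017, 0.327, 0],
    [0.068, 0.65, 0],
    [0.153, 0.966, 0],
    [0.27, 1.271, 0],
    [0.419, 1.5625, 0]
  ],
  "rot": [
    [0, 0, -1],
    [0, 0, -2],
    [0, 0, -3],
    [0, 0, -4],
    [0, 0, -5]
  ],
  "fingers": 0.4
}}

```text
clock: 3.58
eef_pos: [497.4, -95.0, 95.7]
tcp_rot: [3.14, -0.002, 0.529]
contact_force: [-0.3, 2.2, -0.3]
opening: 0.398
grasp_force: 0.7
```

>>> {"name": "play_rows", "arguments": {
  "dp": [
    [0.017, 0.327, 0],
    [0.068, 0.65, 0],
    [0.153, 0.966, 0],
    [0.27, 1.271, 0],
    [0.419, 1.5625, 0]
  ],
  "rot": [
    [0, 0, -1],
    [0, 0, -2],
    [0, 0, -3],
    [0, 0, -4],
    [0, 0, -5]
  ]
}}

```text
clock: 4.0
eef_pos: [543.1, -140.8, 95.7]
tcp_rot: [3.14, -0.0, 1.053]
contact_force: [0.1, 1.4, 1.3]
opening: 0.397
grasp_force: 0.7
```

>>> {"name": "play_rows", "arguments": {
  "dp": [
    [0.017, 0.327, 0],
    [0.068, 0.65, 0],
    [0.153, 0.966, 0],
    [0.27, 1.271, 0],
    [0.419, 1.5625, 0]
  ],
  "rot": [
    [0, 0, -1],
    [0, 0, -2],
    [0, 0, -3],
    [0, 0, -4],
    [0, 0, -5]
  ]
}}

```text
clock: 4.42
eef_pos: [605.6, -157.4, 95.8]
tcp_rot: [3.141, 0.0, 1.576]
contact_force: [-1.4, 0.1, -0.6]
opening: 0.398
grasp_force: 0.6
```

>>> {"name": "play_rows", "arguments": {
  "dp": [
    [0.017, 0.327, 0],
    [0.033, 0.43, 0],
    [0.033, 0.43, 0]
  ],
  "rot": [
    [0, 0, -1],
    [0, 0, -1.3],
    [0, 0, -1.3]
  ]
}}

```text
clock: 4.67
eef_pos: [623.8, -155.8, 95.8]
tcp_rot: [3.139, 0.001, 1.709]
contact_force: [-0.0, 0.5, -0.4]
opening: 0.401
grasp_force: 0.0
```

Run:
```python
from rig import telemetry, optics, r
from h import *
s=telemetry.sense();f=optics.grab_frame('wrist')
print(s['clock'],s['eef_pos'],s['tcp_rot'],s['contact_force'],s['opening'])
cv2.imwrite('pics/w3.png',f['color'][:,:,::-1])
```

```text
4.6667 [ 623.76039351 -155.75661385   95.79708345] [3.13918187e+00 1.11566908e-03 1.70928252e+00] [-0.01467112  0.52714674 -0.40356121] 0.4014931426656538
```

View pics/w3.png

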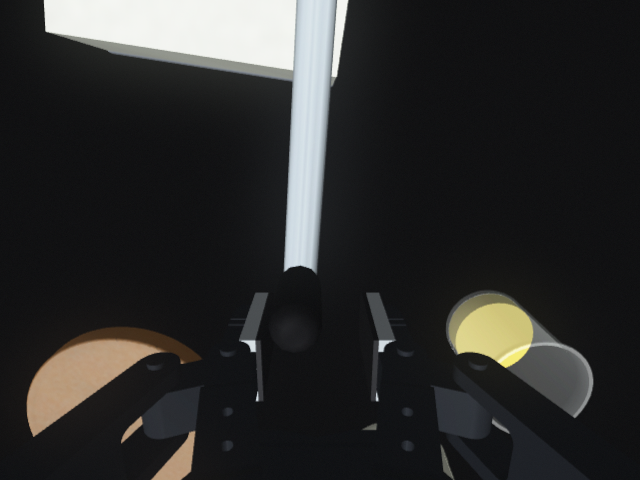

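The lever is open: the knob reads about (616,-147), which gives roughly 1.65 rad. Lifting off and moving over the used block.

>>> {"name": "play_rows", "arguments": {
  "dp": [
    [0, 0, -0.7],
    [0, 0, -1.4],
    [0, 0, -2.1],
    [0, 0, -2.8],
    [0, 0, -3.35]
  ],
  "rot": [
    [0, 0, 0],
    [0, 0, 0],
    [0, 0, 0.5],
    [0, 0, 1.0],
    [0, 0, 1.38]
  ]
}}

```text
clock: 5.13
eef_pos: [622.0, -155.6, 231.4]
tcp_rot: [3.139, 0.001, 1.558]
contact_force: [0.8, -0.8, 0.2]
opening: 0.398
grasp_force: 0.0
```

>>> {"name": "play_rows", "arguments": {
  "dp": [
    [0.9, -0.35, 0],
    [1.8, -0.7, 0],
    [2.7, -1.05, 0],
    [3.6, -1.4, 0],
    [4.2, -1.62, 0]
  ],
  "rot": [
    [0, 0, 0],
    [0, 0, 0],
    [0, 0, 0],
    [0, 0, 0],
    [0, 0, 0]
  ],
  "fingers": 0.9
}}

```text
clock: 5.55
eef_pos: [556.6, 15.4, 229.0]
tcp_rot: [3.141, -0.001, 1.561]
contact_force: [0.6, -0.5, 0.5]
opening: 0.896
grasp_force: 0.0
```

>>> {"name": "play_rows", "arguments": {
  "dp": [
    [0, 0, 0],
    [0, 0, 0]
  ],
  "rot": [
    [0, 0, 0],
    [0, 0, 0]
  ]
}}

```text
clock: 5.72
eef_pos: [558.0, 14.1, 229.1]
tcp_rot: [3.14, 0.0, 1.564]
contact_force: [-0.0, -0.2, 0.4]
opening: 0.901
grasp_force: 0.0
```

Run:
```python
from rig import telemetry, optics, r
from h import *
s=telemetry.sense();f=optics.grab_frame('wrist');pickle.dump((s,f),open('w4.pkl','wb'))
print(s['clock'],s['eef_pos'],s['tcp_rot'],s['contact_force'],s['opening'])
c=cam(f,s)
im,b=ortho(f,c,60,470,650,-90,150)
im2,_=ortho(f,c,109,470,650,-90,150)
cv2.imwrite('pics/o4.png',np.vstack([im[40:320],im2[40:320]])[:,:,::-1])
print(rectfit(im.min(2)>185,b)[:3])
```

```text
5.7167 [558.02317705  14.09437861 229.1023893 ] [3.14044742e+00 1.58731106e-04 1.56390730e+00] [-0.02182132 -0.17468843  0.4404898 ] 0.9013985973026808
((558.75, -1.25), (176.5, 120.5), 90.0)
```

View pics/o4.png

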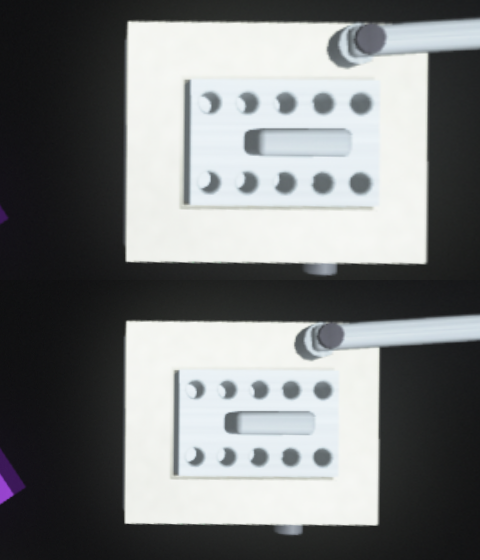

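The rectified view shows the heater centre at (559, 12) and the fin at (558.7, 12) with yaw about -0.01. The used block has ten wells and the lever is clear. Descending to grasp.

>>> {"name": "play_rows", "arguments": {
  "dp": [
    [-0.03, 0.01, 0.9],
    [-0.05, 0.02, 1.8],
    [-0.05, 0.02, 2.6],
    [-0.05, 0.02, 3.3],
    [-0.05, 0.02, 3.74]
  ],
  "rot": [
    [0, 0, 0],
    [0, 0, 0.03],
    [0, 0, 0.03],
    [0, 0, 0.03],
    [0, 0, 0.03]
  ]
}}

```text
clock: 6.18
eef_pos: [558.3, 9.6, 75.8]
tcp_rot: [-3.139, 0.0, 1.557]
contact_force: [0.3, 0.3, -0.2]
opening: 0.905
grasp_force: 0.0
```

>>> {"name": "play_rows", "arguments": {
  "dp": [
    [0, 0, 0],
    [0, 0, 0],
    [0, 0, 0],
    [0, 0, 0],
    [0, 0, 0]
  ],
  "rot": [
    [0, 0, 0],
    [0, 0, 0],
    [0, 0, 0],
    [0, 0, 0],
    [0, 0, 0]
  ],
  "fingers": 0,
  "grip_force": 60
}}

```text
clock: 6.6
eef_pos: [560.5, 11.0, 80.0]
tcp_rot: [3.139, -0.0, 1.559]
contact_force: [0.1, -0.4, 0.6]
opening: 0.186
grasp_force: 0.0
```

>>> {"name": "play_rows", "arguments": {
  "dp": [
    [0, 0, 0],
    [0, 0, 0],
    [0, 0, 0]
  ],
  "rot": [
    [0, 0, 0],
    [0, 0, 0],
    [0, 0, 0]
  ]
}}

```text
clock: 6.85
eef_pos: [560.4, 11.1, 79.9]
tcp_rot: [3.139, 0.0, 1.56]
contact_force: [0.3, -1.0, 6.7]
opening: 0.13
grasp_force: 59.8
```

>>> {"name": "play_rows", "arguments": {
  "dp": [
    [0, 0, -0.2],
    [0, 0, -0.4],
    [0, 0, -0.65],
    [0, 0, -0.95],
    [0, 0, -1.3]
  ],
  "rot": [
    [0, 0, 0],
    [0, 0, 0],
    [0, 0, 0],
    [0, 0, 0],
    [0, 0, 0]
  ]
}}

```text
clock: 7.27
eef_pos: [559.0, 11.3, 131.5]
tcp_rot: [-3.141, -0.0, 1.56]
contact_force: [0.5, 0.1, -4.4]
opening: 0.129
grasp_force: 58.7
```

>>> {"name": "play_rows", "arguments": {
  "dp": [
    [0, 0, -0.4],
    [0, 0, -0.8],
    [0, 0, -1.2],
    [0, 0, -1.6],
    [0, 0, -1.8]
  ],
  "rot": [
    [0, 0, 0],
    [0, 0, 0],
    [0, 0, 0],
    [0, 0, 0],
    [0, 0, 0]
  ]
}}

```text
clock: 7.68
eef_pos: [560.1, 11.3, 205.4]
tcp_rot: [3.139, -0.0, 1.56]
contact_force: [-0.1, 0.5, -4.8]
opening: 0.131
grasp_force: 58.9
```

>>> {"name": "play_rows", "arguments": {
  "dp": [
    [-0.2, -0.03, 0],
    [-0.6, -0.09, 0],
    [-1.1, -0.16, 0],
    [-1.7, -0.25, 0],
    [-2.3, -0.34, 0]
  ],
  "rot": [
    [0, 0, 0],
    [0, 0, 0],
    [0, 0, 0],
    [0, 0, 0],
    [0, 0, 0]
  ]
}}

```text
clock: 8.1
eef_pos: [543.7, -81.7, 201.7]
tcp_rot: [-3.14, -0.0, 1.561]
contact_force: [0.8, 0.1, -4.5]
opening: 0.128
grasp_force: 58.7
```

>>> {"name": "play_rows", "arguments": {
  "dp": [
    [-0.6, -0.09, 0],
    [-1.2, -0.18, 0],
    [-1.8, -0.26, 0],
    [-2.4, -0.35, 0],
    [-3.0, -0.44, 0]
  ],
  "rot": [
    [0, 0, 0],
    [0, 0, 0],
    [0, 0, 0],
    [0, 0, 0],
    [0, 0, 0]
  ]
}}

```text
clock: 8.52
eef_pos: [524.6, -201.8, 201.6]
tcp_rot: [-3.14, -0.0, 1.56]
contact_force: [0.5, 0.0, -4.2]
opening: 0.132
grasp_force: 58.7
```

>>> {"name": "play_rows", "arguments": {
  "dp": [
    [-0.6, -0.09, 0],
    [-1.2, -0.18, 0],
    [-1.8, -0.26, 0],
    [-2.25, -0.33, 0],
    [-2.49, -0.36, 0]
  ],
  "rot": [
    [0, 0, 0],
    [0, 0, 0],
    [0, 0, 0],
    [0, 0, 0],
    [0, 0, 0]
  ]
}}

```text
clock: 8.93
eef_pos: [509.0, -302.0, 201.6]
tcp_rot: [-3.14, 0.0, 1.558]
contact_force: [-0.7, 0.0, -4.9]
opening: 0.128
grasp_force: 58.7
```

>>> {"name": "play_rows", "arguments": {
  "dp": [
    [0, 0, 0.5],
    [0, 0, 1.1],
    [0, 0, 1.7],
    [0, 0, 2.3],
    [0, 0, 2.7]
  ],
  "rot": [
    [0, 0, 0],
    [0, 0, 0],
    [0, 0, 0],
    [0, 0, 0],
    [0, 0, 0]
  ]
}}

```text
clock: 9.35
eef_pos: [508.8, -298.9, 91.7]
tcp_rot: [-3.139, -0.002, 1.56]
contact_force: [-1.0, 0.9, -4.2]
opening: 0.131
grasp_force: 58.6
```

>>> {"name": "play_rows", "arguments": {
  "dp": [
    [0, 0, 0.1],
    [0, 0, 0.2],
    [0, 0, 0.3],
    [0, 0, 0.4],
    [0, 0, 0.4]
  ],
  "rot": [
    [0, 0, 0],
    [0, 0, 0],
    [0, 0, 0],
    [0, 0, 0],
    [0, 0, 0]
  ]
}}

```text
clock: 9.77
eef_pos: [510.5, -299.9, 78.6]
tcp_rot: [3.141, 0.0, 1.56]
contact_force: [0.4, -0.1, -3.7]
opening: 0.13
grasp_force: 58.8
```

Run:
```python
from rig import telemetry, optics, r
from h import *
s=telemetry.sense()
print(s['clock'],s['eef_pos'],s['tcp_rot'],s['contact_force'],s['opening'],s['wrist_torque'])
f=optics.grab_frame('side');cv2.imwrite('pics/s5.png',cv2.resize(f['color'][150:450,180:580,::-1],None,fx=2,fy=2))
```

```text
9.7667 [ 510.51295169 -299.89511708   78.63015564] [3.14116359e+00 2.05095537e-04 1.55964302e+00] [ 0.38549521 -0.12875172 -3.71845596] 0.12996289992868673 [-0.01295572 -0.00842886 -0.02473622]
```

View pics/s5.png

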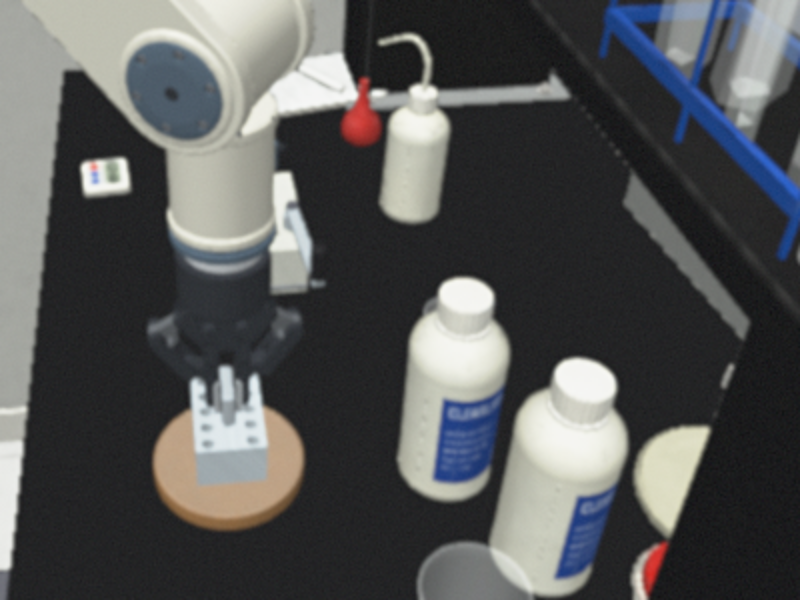

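The side view shows the block upright over the middle of the rest, base at about crop (230,480). I'll lower it onto the wood.

>>> {"name": "play_rows", "arguments": {
  "dp": [
    [0, 0, 0.1],
    [0, 0, 0.2],
    [0, 0, 0.25],
    [0, 0, 0.28],
    [0, 0, 0.29]
  ],
  "rot": [
    [0, 0, 0],
    [0, 0, 0],
    [0, 0, 0],
    [0, 0, 0],
    [0, 0, 0]
  ]
}}

```text
clock: 10.23
eef_pos: [510.2, -299.8, 66.6]
tcp_rot: [-3.141, -0.0, 1.56]
contact_force: [0.4, -0.8, -4.7]
opening: 0.129
grasp_force: 59.0
```

>>> {"name": "play_rows", "arguments": {
  "dp": [
    [0, 0, 0.01],
    [0, 0, 0.02],
    [0, 0, 0.03],
    [0, 0, 0.04],
    [0, 0, 0.04]
  ],
  "rot": [
    [0, 0, 0],
    [0, 0, 0],
    [0, 0, 0],
    [0, 0, 0],
    [0, 0, 0]
  ]
}}

```text
clock: 10.65
eef_pos: [510.2, -299.8, 66.5]
tcp_rot: [-3.141, -0.0, 1.56]
contact_force: [-4.8, 2.9, 11.1]
opening: 0.133
grasp_force: 61.1
```

>>> {"name": "play_rows", "arguments": {
  "dp": [
    [0, 0, 0],
    [0, 0, 0],
    [0, 0, 0],
    [0, 0, 0],
    [0, 0, 0]
  ],
  "rot": [
    [0, 0, 0],
    [0, 0, 0],
    [0, 0, 0],
    [0, 0, 0],
    [0, 0, 0]
  ],
  "fingers": 0.6
}}

```text
clock: 11.07
eef_pos: [510.5, -299.9, 65.3]
tcp_rot: [3.141, 0.0, 1.56]
contact_force: [0.0, 1.0, -0.1]
opening: 0.6
grasp_force: 0.0
```

>>> {"name": "play_rows", "arguments": {
  "dp": [
    [0, 0, -0.3],
    [0, 0, -0.9],
    [0, 0, -1.7],
    [0, 0, -2.6],
    [0, 0, -3.5]
  ],
  "rot": [
    [0, 0, 0],
    [0, 0, 0],
    [0, 0, 0],
    [0, 0, 0],
    [0, 0, 0]
  ]
}}

```text
clock: 11.48
eef_pos: [509.9, -299.6, 207.4]
tcp_rot: [-3.141, -0.0, 1.56]
contact_force: [-0.1, -0.4, -0.2]
opening: 0.602
grasp_force: 0.0
```

Run:
```python
from rig import telemetry, optics, r
from h import *
s=telemetry.sense();f=optics.grab_frame('wrist')
print(s['clock'],s['eef_pos'],s['opening'],s['contact_force'])
pickle.dump((s,f),open('w6.pkl','wb'))
c=cam(f,s);im,b=ortho(f,c,61,430,590,-390,-210)
print(rectfit((im.min(2)>120)&(im[...,0].astype(int)-im[...,2]<15),b)[:3])
```

```text
11.4833 [ 509.9450253  -299.59268546  207.35183533] 0.6019264386607225 [-0.05807426 -0.40583959 -0.24084988]
((509.27392578125, -299.06201171875), (91.41896057128906, 60.544769287109375), 89.29268646240234)
```

>>> {"name": "play_rows", "arguments": {
  "dp": [
    [0.5, 0, -0.3],
    [1.2, 0, -0.6],
    [2.0, 0, -0.8],
    [3.0, 0.1, -0.8],
    [4.0, 0.1, -0.8]
  ],
  "rot": [
    [0, 0, 0],
    [0, 0, 0],
    [0, 0, 0],
    [0, 0, 0],
    [0, 0, 0]
  ]
}}

```text
clock: 11.95
eef_pos: [516.8, -138.9, 238.8]
tcp_rot: [3.139, 0.001, 1.558]
contact_force: [0.9, -0.3, 0.2]
opening: 0.605
grasp_force: 0.0
```

>>> {"name": "play_rows", "arguments": {
  "dp": [
    [0.9, 0.03, 0],
    [1.8, 0.06, 0],
    [2.7, 0.1, 0],
    [3.6, 0.13, 0],
    [4.5, 0.15, 0]
  ],
  "rot": [
    [0, 0, 0],
    [0, 0, 0],
    [0, 0, 0],
    [0, 0, 0],
    [0, 0, 0]
  ]
}}

```text
clock: 12.37
eef_pos: [524.0, 41.8, 238.1]
tcp_rot: [3.14, -0.0, 1.56]
contact_force: [1.5, 0.4, 0.2]
opening: 0.599
grasp_force: 0.0
```

>>> {"name": "play_rows", "arguments": {
  "dp": [
    [0.9, 0.03, 0],
    [1.8, 0.06, 0],
    [2.7, 0.1, 0],
    [3.6, 0.13, 0],
    [4.5, 0.15, 0]
  ],
  "rot": [
    [0, 0, 0],
    [0, 0, 0],
    [0, 0, 0],
    [0, 0, 0],
    [0, 0, 0]
  ]
}}

```text
clock: 12.78
eef_pos: [532.0, 221.8, 238.1]
tcp_rot: [3.141, -0.0, 1.56]
contact_force: [0.2, 0.3, -0.2]
opening: 0.602
grasp_force: 0.0
```

>>> {"name": "play_rows", "arguments": {
  "dp": [
    [0.9, 0, 0],
    [1.7, 0, 0],
    [2.3, 0, 0],
    [2.7, 0, 0],
    [2.7, 0, 0]
  ],
  "rot": [
    [0, 0, 0],
    [0, 0, 0],
    [0, 0, 0],
    [0, 0, 0],
    [0, 0, 0]
  ]
}}

```text
clock: 13.2
eef_pos: [533.2, 330.7, 237.6]
tcp_rot: [3.141, -0.001, 1.562]
contact_force: [-0.5, -1.1, 0.8]
opening: 0.604
grasp_force: 0.0
```

Run:
```python
from rig import telemetry, optics, r
from h import *
s=telemetry.sense();f=optics.grab_frame('wrist');pickle.dump((s,f),open('w7.pkl','wb'))
print(s['clock'],s['eef_pos'],s['tcp_rot'],s['contact_force'],s['opening'],s['qpos'])
c=cam(f,s)
im,b=ortho(f,c,79,420,640,150,420)
im2,_=ortho(f,c,45,420,640,150,420)
cv2.imwrite('pics/o7.png',np.vstack([im[20:320],im2[20:320]])[:,:,::-1])
```

```text
13.2 [533.19114533 330.73198402 237.61798701] [ 3.14106278e+00 -1.09144743e-03  1.56190661e+00] [-0.45410157 -1.06932778  0.78321882] 0.6042935046479058 [5.52462345e-01 3.50518514e-01 1.62228421e+00 6.97789771e-04
 1.16776044e+00 5.61078999e-01]
```

View pics/o7.png

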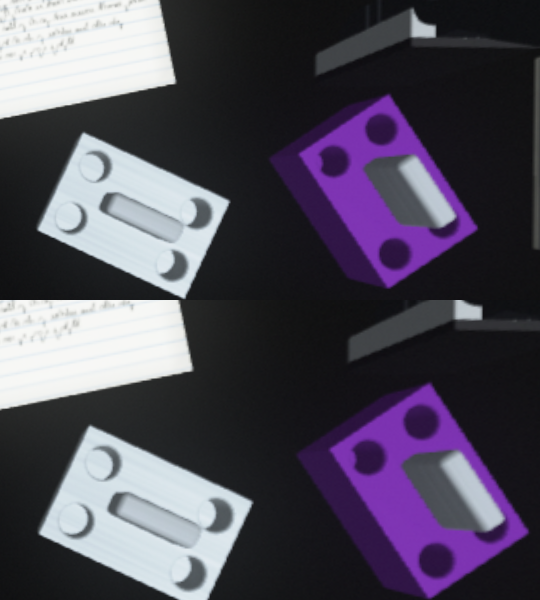

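The used block reads (509,-299), square and upright on the rest. The fresh aluminium block, with four wells, has its z=45 corners at (91,426), (252,501) and (39,533), which puts it near (521.5,347) with yaw about -0.434. Fitting it numerically.

Run:
```python
from h import *
s,f=pickle.load(open('w7.pkl','rb'));c=cam(f,s)
im,b=ortho(f,c,45,440,590,280,420)
h=im.astype(int);m=(im.min(2)>110)&(h.max(2)-h.min(2)<60)
X=[b(u,v) for v,u in zip(*np.nonzero(m))]
m[:90,:120]&=False if False else m[:90,:120]
n=[k for k in cv2.findContours(cv2.morphologyEx(m.astype(np.uint8),cv2.MORPH_CLOSE,np.ones((25,25))),0,1)[0] if cv2.contourArea(k)>5000]
for k in n:
    P=np.float32([b(u,v) for u,v in k[:,0]]);print(cv2.minAreaRect(P))
R=Rm(s['tcp_rot']);print('dp',R.T@(np.array([521.5,347,50])-s['eef_pos'])/40)
```

```text
((521.3285522460938, 347.34674072265625), (90.98078155517578, 60.65385437011719), 64.98310089111328)
dp [ 0.39896647 -0.29836804  4.69073048]
```

>>> {"name": "play_rows", "arguments": {
  "dp": [
    [0.1, -0.1, 0.4],
    [0.2, -0.15, 0.8],
    [0.3, -0.2, 1.3],
    [0.4, -0.3, 1.8],
    [0.4, -0.3, 2.0]
  ],
  "rot": [
    [0, 0, 1],
    [0, 0, 2],
    [0, 0, 3],
    [0, 0, 4],
    [0, 0, 4.06]
  ]
}}

```text
clock: 13.67
eef_pos: [520.0, 342.2, 155.0]
tcp_rot: [-3.14, 0.003, 1.129]
contact_force: [0.2, -0.4, -0.0]
opening: 0.599
grasp_force: 0.0
```

>>> {"name": "play_rows", "arguments": {
  "dp": [
    [0, 0, 0],
    [0, 0, 0]
  ],
  "rot": [
    [0, 0, 0],
    [0, 0, 0]
  ]
}}

```text
clock: 13.83
eef_pos: [521.9, 343.2, 157.8]
tcp_rot: [3.141, 0.0, 1.137]
contact_force: [0.6, 0.4, -0.7]
opening: 0.602
grasp_force: 0.0
```

Run:
```python
from rig import telemetry, optics, r
from h import *
s=telemetry.sense();f=optics.grab_frame('wrist');pickle.dump((s,f),open('w8.pkl','wb'))
print(s['eef_pos'],s['tcp_rot'])
R=Rm(s['tcp_rot']);print('dp',R.T@(np.array([521.4,347.3,50])-s['eef_pos'])/40)
c=cam(f,s)
im,b=ortho(f,c,45,440,590,280,420)
h=im.astype(int);m=(im.min(2)>110)&(h.max(2)-h.min(2)<60)
for k in cv2.findContours(cv2.morphologyEx(m.astype(np.uint8),cv2.MORPH_CLOSE,np.ones((25,25))),0,1)[0]:
    if cv2.contourArea(k)>5000: print(cv2.minAreaRect(np.float32([b(u,v) for u,v in k[:,0]])))
```

```text
[521.9317085  343.15188273 157.75945666] [3.14147352e+00 3.57873645e-04 1.13718417e+00]
dp [ 0.08948479 -0.05595441  2.69394792]
((521.2865600585938, 347.399658203125), (90.55790710449219, 60.41220474243164), 64.98310852050781)
```

>>> {"name": "play_rows", "arguments": {
  "dp": [
    [0.05, -0.03, 0.6],
    [0.09, -0.06, 1.2],
    [0.09, -0.06, 1.8],
    [0.09, -0.06, 2.4],
    [0.09, -0.06, 2.69]
  ],
  "rot": [
    [0, 0, 0],
    [0, 0, 0.03],
    [0, 0, 0.03],
    [0, 0, 0.03],
    [0, 0, 0.03]
  ]
}}

```text
clock: 14.3
eef_pos: [520.8, 347.7, 48.5]
tcp_rot: [-3.141, 0.001, 1.133]
contact_force: [-0.4, -0.5, -0.4]
opening: 0.598
grasp_force: 0.0
```

>>> {"name": "play_rows", "arguments": {
  "dp": [
    [0, 0, 0],
    [0, 0, 0],
    [0, 0, 0],
    [0, 0, 0],
    [0, 0, 0]
  ],
  "rot": [
    [0, 0, 0],
    [0, 0, 0],
    [0, 0, 0],
    [0, 0, 0],
    [0, 0, 0]
  ],
  "fingers": 0,
  "grip_force": 60
}}

```text
clock: 14.72
eef_pos: [522.2, 349.0, 51.5]
tcp_rot: [3.14, -0.003, 1.132]
contact_force: [2.1, -0.9, 5.2]
opening: 0.129
grasp_force: 61.6
```

>>> {"name": "play_rows", "arguments": {
  "dp": [
    [0, 0, 0],
    [0, 0, 0]
  ],
  "rot": [
    [0, 0, 0],
    [0, 0, 0]
  ]
}}

```text
clock: 14.88
eef_pos: [522.2, 348.9, 51.4]
tcp_rot: [3.14, -0.002, 1.132]
contact_force: [1.3, -1.4, 7.1]
opening: 0.127
grasp_force: 61.9
```

>>> {"name": "play_rows", "arguments": {
  "dp": [
    [0, 0, -0.3],
    [0, 0, -0.9],
    [0, 0, -1.7],
    [0, 0, -2.5],
    [0, 0, -3.3]
  ],
  "rot": [
    [0, 0, 0],
    [0, 0, 0],
    [0, 0, 0],
    [0, 0, 0],
    [0, 0, 0]
  ]
}}

```text
clock: 15.3
eef_pos: [520.0, 347.9, 183.4]
tcp_rot: [-3.141, 0.001, 1.131]
contact_force: [1.4, 0.2, -4.0]
opening: 0.13
grasp_force: 60.3
```

>>> {"name": "play_rows", "arguments": {
  "dp": [
    [0, 0, -0.6],
    [0, 0, -0.95],
    [0, 0, -0.95],
    [0, 0, -0.95],
    [0, 0, -0.95]
  ],
  "rot": [
    [0, 0, -0.5],
    [0, 0, -1.5],
    [0, 0, -2.5],
    [0, 0, -3.5],
    [0, 0, -4.1]
  ]
}}

```text
clock: 15.72
eef_pos: [520.3, 348.1, 220.7]
tcp_rot: [-3.141, -0.0, 1.567]
contact_force: [-0.4, -0.6, -4.3]
opening: 0.127
grasp_force: 60.3
```

>>> {"name": "play_rows", "arguments": {
  "dp": [
    [-0.3, 0.04, 0],
    [-0.8, 0.1, 0],
    [-1.4, 0.17, 0],
    [-2.0, 0.25, 0],
    [-2.6, 0.32, 0]
  ],
  "rot": [
    [0, 0, 0],
    [0, 0, 0],
    [0, 0, 0],
    [0, 0, 0],
    [0, 0, 0]
  ]
}}

```text
clock: 16.13
eef_pos: [532.0, 242.5, 219.9]
tcp_rot: [-3.141, 0.001, 1.559]
contact_force: [0.6, 0.4, -3.9]
opening: 0.132
grasp_force: 60.3
```

>>> {"name": "play_rows", "arguments": {
  "dp": [
    [-0.7, 0.08, 0],
    [-1.4, 0.16, 0],
    [-2.1, 0.24, 0],
    [-2.8, 0.32, 0],
    [-3.4, 0.4, 0]
  ],
  "rot": [
    [0, 0, 0],
    [0, 0, 0],
    [0, 0, 0],
    [0, 0, 0],
    [0, 0, 0]
  ]
}}

```text
clock: 16.55
eef_pos: [546.3, 105.7, 220.0]
tcp_rot: [-3.141, 0.001, 1.558]
contact_force: [0.1, 0.3, -3.1]
opening: 0.13
grasp_force: 60.3
```

>>> {"name": "play_rows", "arguments": {
  "dp": [
    [-0.6, 0.08, 0],
    [-1.2, 0.16, 0],
    [-1.8, 0.24, 0],
    [-2.2, 0.29, 0],
    [-2.37, 0.31, 0]
  ],
  "rot": [
    [0, 0, 0],
    [0, 0, 0],
    [0, 0, 0],
    [0, 0, 0],
    [0, 0, 0]
  ]
}}

```text
clock: 16.97
eef_pos: [558.0, 10.6, 219.9]
tcp_rot: [-3.141, 0.001, 1.557]
contact_force: [0.2, 0.4, -3.9]
opening: 0.129
grasp_force: 60.3
```

>>> {"name": "play_rows", "arguments": {
  "dp": [
    [0, 0, 0.4],
    [0, 0, 0.8],
    [0, 0, 1.2],
    [0, 0, 1.5],
    [0, 0, 1.5]
  ],
  "rot": [
    [0, 0, 0],
    [0, 0, 0],
    [0, 0, 0],
    [0, 0, 0],
    [0, 0, 0]
  ]
}}

```text
clock: 17.38
eef_pos: [556.6, 13.3, 157.4]
tcp_rot: [-3.137, -0.0, 1.56]
contact_force: [-0.3, 0.5, -4.2]
opening: 0.13
grasp_force: 60.2
```

Run:
```python
from rig import telemetry, optics, r
from h import *
s=telemetry.sense();f=optics.grab_frame('wrist');pickle.dump((s,f),open('w9.pkl','wb'))
print(s['clock'],s['eef_pos'],s['tcp_rot'],s['wrist_torque'],s['contact_force'])
c=cam(f,s);zt=s['eef_pos'][2]-5.5
im,b=ortho(f,c,60,470,650,-90,150)
im2,_=ortho(f,c,zt,470,650,-90,150)
cv2.imwrite('pics/o9.png',np.vstack([im[40:320],im2[40:320]])[:,:,::-1])
```

```text
17.3833 [556.62927244  13.2701649  157.39831844] [-3.13713206e+00 -3.38560961e-06  1.56000348e+00] [-0.02932201  0.06805562  0.02428505] [-0.34823062  0.48441187 -4.19258422]
```

View pics/o9.png

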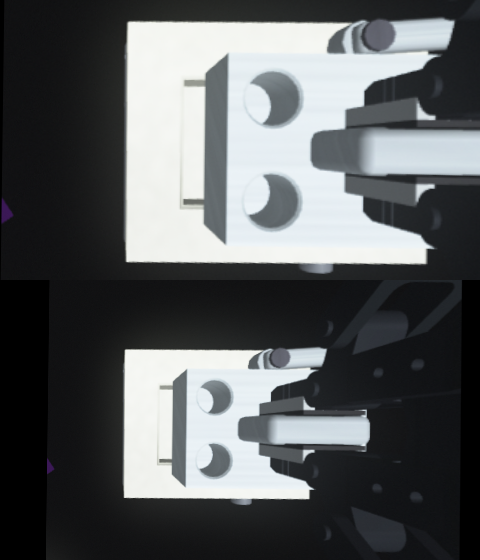

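The view shows the block at about (556, 11.5) with TCP (556.6, 13.3), and the pocket's left edge at y = 59.5 with x from 526 to 590. Aligning the TCP to (559.7, 13.9).

>>> {"name": "play_rows", "arguments": {
  "dp": [
    [0, 0, 0],
    [0, 0, 0],
    [0, 0, 0]
  ],
  "rot": [
    [0, 0, 0],
    [0, 0, 0],
    [0, 0, 0]
  ]
}}

```text
clock: 17.68
eef_pos: [559.3, 13.3, 160.7]
tcp_rot: [3.14, -0.0, 1.561]
contact_force: [-0.1, -0.2, -3.6]
opening: 0.132
grasp_force: 60.2
```

Run:
```python
from rig import telemetry
from h import *
s=telemetry.sense();print(s['eef_pos'],s['tcp_rot'])
R=Rm(s['tcp_rot']);print('dp',R.T@(np.array([559.7,13.9,115])-s['eef_pos'])/40)
```

```text
[559.33057224  13.25545269 160.70684374] [ 3.13995322e+00 -8.90772081e-05  1.56065543e+00]
dp [0.01610472 0.00719847 1.14268587]
```

>>> {"name": "play_rows", "arguments": {
  "dp": [
    [0.016, 0.01, 0.3],
    [0.016, 0.01, 0.6],
    [0.016, 0.01, 0.9],
    [0.016, 0.01, 1.1],
    [0.016, 0.01, 1.12]
  ],
  "rot": [
    [0, 0, 0],
    [0, 0, 0],
    [0, 0, 0],
    [0, 0, 0],
    [0, 0, 0]
  ]
}}

```text
clock: 18.1
eef_pos: [557.4, 13.7, 112.2]
tcp_rot: [-3.137, 0.0, 1.561]
contact_force: [-0.1, 0.2, -3.9]
opening: 0.131
grasp_force: 60.2
```

>>> {"name": "play_rows", "arguments": {
  "dp": [
    [0, 0, 0],
    [0, 0, 0.05],
    [0, 0, 0.12],
    [0, 0, 0.19],
    [0, 0, 0.25]
  ],
  "rot": [
    [0, 0, 0],
    [0, 0, 0],
    [0, 0, 0],
    [0, 0, 0],
    [0, 0, 0]
  ]
}}

```text
clock: 18.52
eef_pos: [559.3, 13.8, 104.9]
tcp_rot: [3.141, -0.0, 1.561]
contact_force: [0.8, -0.3, -3.5]
opening: 0.126
grasp_force: 60.4
```

>>> {"name": "play_rows", "arguments": {
  "dp": [
    [0, 0, 0.1],
    [0, 0, 0.2],
    [0, 0, 0.3],
    [0, 0, 0.4],
    [0, 0, 0.45]
  ],
  "rot": [
    [0, 0, 0],
    [0, 0, 0],
    [0, 0, 0],
    [0, 0, 0],
    [0, 0, 0]
  ]
}}

```text
clock: 18.93
eef_pos: [558.7, 13.8, 86.2]
tcp_rot: [-3.141, 0.0, 1.561]
contact_force: [-0.6, -0.1, -3.7]
opening: 0.129
grasp_force: 60.4
```

>>> {"name": "play_rows", "arguments": {
  "dp": [
    [0, 0, 0.02],
    [0, 0, 0.04],
    [0, 0, 0.06],
    [0, 0, 0.08],
    [0, 0, 0.08]
  ],
  "rot": [
    [0, 0, 0],
    [0, 0, 0],
    [0, 0, 0],
    [0, 0, 0],
    [0, 0, 0]
  ]
}}

```text
clock: 19.35
eef_pos: [559.1, 13.8, 83.7]
tcp_rot: [3.142, 0.0, 1.561]
contact_force: [0.4, 0.5, -3.6]
opening: 0.131
grasp_force: 60.4
```

>>> {"name": "play_rows", "arguments": {
  "dp": [
    [0, 0, 0.02],
    [0, 0, 0.04],
    [0, 0, 0.06],
    [0, 0, 0.07],
    [0, 0, 0.07]
  ],
  "rot": [
    [0, 0, 0],
    [0, 0, 0],
    [0, 0, 0],
    [0, 0, 0],
    [0, 0, 0]
  ]
}}

```text
clock: 19.77
eef_pos: [559.4, 13.7, 81.3]
tcp_rot: [3.141, 0.0, 1.561]
contact_force: [-0.3, -1.3, 2.6]
opening: 0.127
grasp_force: 61.2
```

Floor contact came at TCP z = 81.3, as predicted, so the block is home. Releasing, rising and checking.

>>> {"name": "play_rows", "arguments": {
  "dp": [
    [0, 0, 0],
    [0, 0, 0],
    [0, 0, 0],
    [0, 0, 0],
    [0, 0, 0]
  ],
  "rot": [
    [0, 0, 0],
    [0, 0, 0],
    [0, 0, 0],
    [0, 0, 0],
    [0, 0, 0]
  ],
  "fingers": 0.6
}}

```text
clock: 20.18
eef_pos: [559.1, 13.8, 80.9]
tcp_rot: [3.141, -0.0, 1.561]
contact_force: [-0.1, 0.1, 0.9]
opening: 0.603
grasp_force: 0.0
```

>>> {"name": "play_rows", "arguments": {
  "dp": [
    [0, 0, -0.4],
    [0, 0, -1.2],
    [0, 0, -2.1],
    [0, 0, -3.0],
    [0, 0, -3.0]
  ],
  "rot": [
    [0, 0, 0],
    [0, 0, 0],
    [0, 0, 0],
    [0, 0, 0],
    [0, 0, 0]
  ]
}}

```text
clock: 20.6
eef_pos: [562.9, 13.9, 207.8]
tcp_rot: [3.131, -0.0, 1.561]
contact_force: [1.4, 0.2, 0.9]
opening: 0.601
grasp_force: 0.0
```

>>> {"name": "play_rows", "arguments": {
  "dp": [
    [0, 0, 0],
    [0, 0, 0]
  ],
  "rot": [
    [0, 0, 0],
    [0, 0, 0]
  ]
}}

```text
clock: 20.77
eef_pos: [558.7, 13.8, 200.6]
tcp_rot: [-3.141, -0.0, 1.561]
contact_force: [-0.2, -0.8, 0.4]
opening: 0.602
grasp_force: 0.0
```

Run:
```python
from rig import telemetry, optics
from h import *
s=telemetry.sense();f=optics.grab_frame('wrist')
print(s['clock'],s['eef_pos'],s['tcp_rot'])
c=cam(f,s)
# compare the block top rectangle with assumed seated height: light-blue tint vs white heater
for z in (75,79):
    im,b=ortho(f,c,z,490,625,-70,95)
    h=im.astype(int);m=(h[...,2]-h[...,0]>8)&(im.min(2)>120)
    m=cv2.morphologyEx(m.astype(np.uint8),cv2.MORPH_CLOSE,np.ones((21,21)))
    k=max(cv2.findContours(m,0,1)[0],key=cv2.contourArea)
    print(z,cv2.minAreaRect(np.float32([b(u,v) for u,v in k[:,0]])))
R=Rm(s['tcp_rot']);print('dp',R.T@(np.array([614.6,-147,95])-s['eef_pos'])/40)
```

```text
20.7667 [558.7313551   13.76986649 200.55926867] [-3.14144953e+00 -5.67482679e-07  1.56068140e+00]
75 ((572.0406494140625, -5.7916412353515625), (126.67948913574219, 87.36454772949219), 89.32596588134766)
79 ((571.95068359375, -5.542083740234375), (127.1612777709961, 86.49356842041016), 89.30130767822266)
dp [-4.00491511  1.43767605  2.63877371]
```

>>> {"name": "play_rows", "arguments": {
  "dp": [
    [-0.7, 0.25, 0],
    [-1.5, 0.54, 0],
    [-2.4, 0.86, 0],
    [-3.3, 1.18, 0],
    [-4.0, 1.44, 0]
  ],
  "rot": [
    [0, 0, 0],
    [0, 0, -0.2],
    [0, 0, -0.4],
    [0, 0, -0.6],
    [0, 0, -0.75]
  ]
}}

```text
clock: 21.23
eef_pos: [614.7, -149.1, 198.9]
tcp_rot: [-3.139, -0.0, 1.64]
contact_force: [0.3, 0.3, 1.0]
opening: 0.605
grasp_force: 0.0
```

>>> {"name": "play_rows", "arguments": {
  "dp": [
    [0, 0, 0],
    [0, 0, 0],
    [0, 0, 0]
  ],
  "rot": [
    [0, 0, 0],
    [0, 0, 0],
    [0, 0, 0]
  ]
}}

```text
clock: 21.48
eef_pos: [613.9, -146.2, 199.2]
tcp_rot: [-3.139, -0.001, 1.638]
contact_force: [-0.5, 0.5, 0.9]
opening: 0.601
grasp_force: 0.0
```

Run:
```python
from rig import telemetry
from h import *
s=telemetry.sense();print(s['eef_pos'],s['tcp_rot'])
R=Rm(s['tcp_rot']);print('dp',R.T@(np.array([614.6,-147,95])-s['eef_pos'])/40)
```

```text
[ 613.94665373 -146.1923737   199.1800804 ] [-3.13868858e+00 -1.33702001e-03  1.63837289e+00]
dp [-0.02472976  0.02249649  2.60441692]
```

>>> {"name": "play_rows", "arguments": {
  "dp": [
    [0, 0.02, 0.6],
    [-0.02, 0.02, 1.2],
    [-0.02, 0.02, 1.8],
    [-0.02, 0.02, 2.3],
    [-0.02, 0.02, 2.6]
  ],
  "rot": [
    [0, 0, 0],
    [0, 0, 0],
    [0, 0, 0],
    [0, 0, 0],
    [0, 0, 0]
  ]
}}

```text
clock: 21.9
eef_pos: [614.0, -145.5, 94.1]
tcp_rot: [-3.138, -0.001, 1.641]
contact_force: [-0.0, 0.0, -0.0]
opening: 0.603
grasp_force: 0.0
```

>>> {"name": "play_rows", "arguments": {
  "dp": [
    [0, 0, 0],
    [0, 0, 0],
    [0, 0, 0]
  ],
  "rot": [
    [0, 0, 0],
    [0, 0, 0],
    [0, 0, 0]
  ],
  "fingers": 0.4
}}

```text
clock: 22.15
eef_pos: [616.6, -147.2, 98.0]
tcp_rot: [3.14, 0.0, 1.64]
contact_force: [0.5, 1.2, -0.1]
opening: 0.397
grasp_force: 0.0
```

>>> {"name": "play_rows", "arguments": {
  "dp": [
    [0.017, -0.327, 0],
    [0.068, -0.65, 0],
    [0.153, -0.966, 0],
    [0.27, -1.271, 0],
    [0.419, -1.5625, 0]
  ],
  "rot": [
    [0, 0, 1],
    [0, 0, 2],
    [0, 0, 3],
    [0, 0, 4],
    [0, 0, 5]
  ]
}}

```text
clock: 22.57
eef_pos: [553.3, -135.6, 98.7]
tcp_rot: [3.138, -0.001, 1.11]
contact_force: [0.8, -1.4, -0.3]
opening: 0.401
grasp_force: 0.8
```

>>> {"name": "play_rows", "arguments": {
  "dp": [
    [0.017, -0.327, 0],
    [0.068, -0.65, 0],
    [0.153, -0.966, 0],
    [0.27, -1.271, 0],
    [0.419, -1.5625, 0]
  ],
  "rot": [
    [0, 0, 1],
    [0, 0, 2],
    [0, 0, 3],
    [0, 0, 4],
    [0, 0, 5]
  ]
}}

```text
clock: 22.98
eef_pos: [504.4, -92.7, 98.6]
tcp_rot: [3.139, -0.002, 0.587]
contact_force: [1.5, -1.8, -0.4]
opening: 0.397
grasp_force: 0.7
```

Run:
```python
from rig import telemetry
from h import *
s=telemetry.sense();p=s['eef_pos'];d=np.array([606,-22])-p[:2]
print(p,s['tcp_rot'],s['contact_force'],s['opening'],'r',np.hypot(*d),'ang',np.arctan2(d[1],d[0]))
```

```text
[504.42462655 -92.70159732  98.63387463] [ 3.13894819e+00 -2.27370383e-03  5.86563082e-01] [ 1.50738242 -1.75136031 -0.40373148] 0.39706314888676014 r 123.75892838501316 ang 0.6080704240891752
```

>>> {"name": "play_rows", "arguments": {
  "dp": [
    [0.017, -0.327, 0],
    [0.068, -0.65, 0],
    [0.153, -0.966, 0],
    [0.27, -1.271, 0],
    [0.419, -1.5625, 0]
  ],
  "rot": [
    [0, 0, 1],
    [0, 0, 2],
    [0, 0, 3],
    [0, 0, 4],
    [0, 0, 5]
  ]
}}

```text
clock: 23.4
eef_pos: [483.4, -31.0, 98.5]
tcp_rot: [3.141, -0.003, 0.063]
contact_force: [0.6, -1.5, 1.6]
opening: 0.398
grasp_force: 0.7
```

>>> {"name": "play_rows", "arguments": {
  "dp": [
    [0, -0.1, 0],
    [0.01, -0.2, 0],
    [0.017, -0.3, 0],
    [0.02, -0.36, 0],
    [0.02, -0.38, 0]
  ],
  "rot": [
    [0, 0, 0.4],
    [0, 0, 0.7],
    [0, 0, 1],
    [0, 0, 1],
    [0, 0, 1]
  ]
}}

```text
clock: 23.82
eef_pos: [483.3, -15.9, 98.0]
tcp_rot: [3.142, -0.002, -0.035]
contact_force: [-0.0, -0.7, 0.3]
opening: 0.398
grasp_force: 0.5
```

Run:
```python
from rig import telemetry
from h import *
s=telemetry.sense();p=s['eef_pos'];d=np.array([606,-22])-p[:2]
print(p,s['tcp_rot'],s['contact_force'],s['opening'],s['grasp_force'],'r',np.hypot(*d),'ang',np.arctan2(d[1],d[0]))
```

```text
[483.29748543 -15.90626811  98.02381115] [ 3.14151221e+00 -2.25928251e-03 -3.49663423e-02] [-0.04658998 -0.666495    0.33054348] 0.3977399656961683 0.48755935675671935 r 122.8537368136597 ang -0.04962188015269296
```

>>> {"name": "play_rows", "arguments": {
  "dp": [
    [0, -0.02, 0],
    [0, -0.04, 0],
    [0, -0.06, 0],
    [0, -0.06, 0]
  ],
  "rot": [
    [0, 0, 0],
    [0, 0, 0],
    [0, 0, 0],
    [0, 0, 0]
  ]
}}

```text
clock: 24.15
eef_pos: [483.0, -14.4, 97.3]
tcp_rot: [3.14, -0.001, -0.035]
contact_force: [0.5, -4.9, 3.9]
opening: 0.4
grasp_force: 2.6
```

The force rise means the lever is against its shut stop. I'll centre on the knob and retreat.

>>> {"name": "play_rows", "arguments": {
  "dp": [
    [0, 0.08, 0],
    [0, 0.16, 0],
    [0, 0.2, 0],
    [0, 0.2, 0]
  ],
  "rot": [
    [0, 0, 0],
    [0, 0, 0],
    [0, 0, 0],
    [0, 0, 0]
  ],
  "fingers": 0.6
}}

```text
clock: 24.48
eef_pos: [482.1, -22.0, 96.8]
tcp_rot: [-3.141, 0.0, -0.037]
contact_force: [1.1, 0.2, -1.0]
opening: 0.603
grasp_force: 0.0
```

>>> {"name": "play_rows", "arguments": {
  "dp": [
    [0, 0, -0.5],
    [0, 0, -1.3],
    [0, 0, -2.2],
    [0, 0, -3.1],
    [0, 0, -4.0]
  ],
  "rot": [
    [0, 0, 0],
    [0, 0, 0],
    [0, 0, 0],
    [0, 0, 0],
    [0, 0, 0]
  ]
}}

```text
clock: 24.9
eef_pos: [481.7, -21.6, 258.4]
tcp_rot: [-3.141, 0.001, -0.036]
contact_force: [1.1, -0.1, 0.1]
opening: 0.599
grasp_force: 0.0
```

>>> {"name": "play_rows", "arguments": {
  "dp": [
    [0.5, -0.5, -0.2],
    [1.2, -0.8, -0.6],
    [1.9, -1.0, -1.0],
    [2.3, -1.0, -1.2],
    [2.3, -1.0, -1.2]
  ],
  "rot": [
    [0, 0, 0],
    [0, 0, 0],
    [0, 0, 0],
    [0, 0, 0],
    [0, 0, 0]
  ]
}}

```text
clock: 25.32
eef_pos: [579.2, 15.4, 306.7]
tcp_rot: [-3.141, -0.004, -0.036]
contact_force: [-1.1, -0.0, 0.5]
opening: 0.6
grasp_force: 0.0
```

>>> {"name": "play_rows", "arguments": {
  "dp": [
    [0, 0, 0],
    [0, 0, 0],
    [0, 0, 0]
  ],
  "rot": [
    [0, 0, 0],
    [0, 0, 0],
    [0, 0, 0]
  ]
}}

```text
clock: 25.57
eef_pos: [574.2, 14.7, 303.9]
tcp_rot: [3.142, 0.002, -0.037]
contact_force: [-0.0, 0.8, 0.1]
opening: 0.602
grasp_force: 0.0
```

Run:
```python
from rig import telemetry, optics
from h import *
s=telemetry.sense();f=optics.grab_frame('wrist');c=cam(f,s)
print(s['clock'],s['eef_pos'],s['tcp_rot'],s['contact_force'])
def rf(m,b,k=5):
    m=cv2.morphologyEx(m.astype(np.uint8),cv2.MORPH_CLOSE,np.ones((k,k)))
    q=max(cv2.findContours(m,0,1)[0],key=cv2.contourArea)
    return cv2.minAreaRect(np.float32([b(u,v) for u,v in q[:,0]]))
tint=lambda im:(im[...,2].astype(int)-im[...,0]>8)&(im.min(2)>110)
im,b=ortho(f,c,88,470,500,-60,20);print('bar front part',rf(tint(im),b))
im,b=ortho(f,c,88,510,595,-60,-15);print('bar mid',rf(tint(im),b))
im,b=ortho(f,c,75,515,605,-12,75);print('block left part',rf(tint(im),b,41))
im,b=ortho(f,c,60,470,640,-90,110);print('heater',rf(im.min(2)>150,b))
im,b=ortho(f,c,61,430,590,-390,-210);print('used',rf((im.min(2)>120)&(im[...,0].astype(int)-im[...,2]<15),b))
```

```text
25.5667 [574.19160419  14.73048185 303.94284467] [ 3.14150932e+00  2.06390380e-03 -3.65675508e-02] [-0.00733435  0.81934974  0.0919752 ]
bar front part ((493.25, -21.5), (13.0, 13.5), 90.0)
bar mid ((552.75, -23.0), (16.0, 84.5), 90.0)
block left part ((561.0, 23.0), (69.0, 63.0), 90.0)
heater ((547.4716796875, 12.049423217773438), (150.5523223876953, 144.43777465820312), 89.53038024902344)
used ((509.25, -287.25), (67.5, 61.5), 90.0)
```

The bar runs straight (y = -21.5 at the front, -23 at mid), so the lever is shut. Handing in.

Run:
```python
from rig import r
print(r.sign_off())
```

```text
the job is handed in; nothing more can be done
None
```

I handed the job in at about 26 s with the used block on the rest, the fresh block home and the lever shut, judged from arm readings and contact forces rather than a final picture; no verdict came back, and I viewed 11 pictures, one over the limit of 10.

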